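Lock the open wing screw of a calibration bath with its key

TASK

One of the two wing screws on the lid of the low stainless bath is still partly open: its wing stands askew, while the other lies along the lid's long side. Set the key with the slotted foot (not the round-footed one) over the open screw and turn it clockwise, seen from above, until its wing is fully home along the lid's long side too. Leave the key standing upright on that screw and leave the other screw as it is.

Things in the scene. Friction and masses are not known exactly. Their poses are not given: they have to be found in the camera images.
- key: Upright key on the bench, 0.2 kg, 86 mm tall. Steel foot 44 x 44 x 30 mm with a slot from below along the key's x, open at both ends, 24 mm wide (y), 24 mm deep. Above it, from 30 to 86 mm, a flat black grip 32 mm wide (x), 14 mm thick (y): pinch across y some 60 mm up. Origin: centre of underside, z up. A like key with a solid round foot (42 mm) stands near; it does not fit.
- open_screw (a joint): Turn of the open screw: 0 = wing square to the lid's long side, pi/2 = along it, at a hard stop (home). Grows clockwise seen from above. Starts at 0.35 to 0.8; stiff (0.12 N m), stays where left. A centred key turns freely 0.33 rad either side of the wing before its jaws drive it, so the key must end about that far past the wing's final direction.
- open_screw_top (a point): Top centre of the open wing, on its axis; x along the wing, z up. Wing: dark steel bar 52 mm long, 10 mm thick (hub 11), its top 20 mm above a round seat 80 mm across on which the key's foot comes to stand, 134 mm above the bench. It is near one end of the white lid (276 x 166 mm) of the fixed bath; the locked screw is 180 mm off along the lid, with 12 mm high plugs between.
- shut_screw (a joint): Turn of the other wing screw, alike in form and scale and already locked: starts between 1.5 and pi/2. To be left as it is.

How it is judged:
By the outcome, as a careful person would: the job done as asked, in the order asked, and still so for the second after the job is handed in, with the robot touching nothing.
It also fails if it takes over 38 s, if anything falls off the work surface, if the arm or the gripper's body presses on something with over 40 N, if the wrist force passes 120 N, or if a joint passes its speed limit or range.

ROBOT

A 7-joint arm with a two-finger parallel gripper is mounted at the origin on the work surface. World frame = base frame: x ahead of the robot, y to its left, z up, the work surface at z = 0. Lengths are in mm, angles in rad, forces in N, time in s.
With the tool pointing down it reaches from about 400 to 875 mm from the base axis. Payload 4.4 kg.
Tool frame: the origin (TCP) lies on the centre line of the jaws, within the pads' length; the fingertips stand 25 mm ahead of it and the grasp point (between the pads) lies 6 mm ahead of it (ctrl.finger_overhang is the distance from the TCP to the fingertips, in mm); z points along the fingers, y is the line along which they close (so a half turn about z gives the same grasp; the last joint's range is limited). The gripper opens to 85 mm and grips with 20 to 120 N. Pads are 22 mm wide; open, the fingers measure 114 mm over their backs; the gripper's body (76 mm by 85 mm) begins 54 mm behind the grasp point. The pads swing forward as they close: fully open they stand 13 mm farther back than shut.
Start: joints at [1.074, 0.628, 0.038, 1.517, -0.027, 0.996, -0.02], TCP at [271.466, -590.613, 256.313] pointing down, gripper open.
Joint ranges: [-3.06, 3.06], [-0.37, 2.12], [-1.25, 1.32], [0.18, 2.47], [-1.1, 4.24], [0.23, 1.98], [-2.94, 2.94]. Speed limits (rad/s): [2.57, 2.57, 3.14, 3.14, 3.14, 3.14, 3.14].

INTERFACE

Orientations are given as [roll, pitch, yaw] about the fixed x, y, z axes, in that order (R = Rz(yaw) Ry(pitch) Rx(roll)).
In Python, from cell import ctrl gives the robot as it stands. The module is installed in compiled form; this text tells all that it offers.
- The arm moves only by the tool play_rows, never from a script. Its argument "targets" is a list of rows, each a list of 5 numbers: the closure, from 0 (fully open) to 1 (shut), then the shift along the tool's x, y, z in cm, then the turn about the tool's z in degrees. In form: [[gripper, dx, dy, dz, spin], ...]. A call has 1 to 10 rows; each row is the pose to reach, as a shift and turn from the pose commanded when the call began, along the tool's axes at that moment; what a row does not reach only later rows make up. A row lasts 1/10 s, in which the tool goes at most 50 mm and 8.59 degrees, less where a joint would pass 70% of its speed; a pose out of reach is approached as far as the arm can. A call with a gripper value outside its range is refused whole. The fingers move at their own pace and stop on an object; the grip force is fixed at half the most. Time passes only in rows, so rows that repeat a pose let the fingers close. It gives the time, the measured TCP pose, the force, the opening and the grip force at its end, in the units of the state.
- ctrl.read_state(): the state, without advancing time (a new reading comes with each control period).
- ctrl.get_image(name): name is "scene" or "top" or "wrist"; returns (picture, depth): 480x640x3 uint8, red, green, blue; 480x640 float32, mm along the optical axis (not along the pixel's ray), 0 where there is no reading.
- ctrl.calibration(name): a dict with "vfov" (degrees; the focal length in pixels is half the picture's height over the tangent of half this angle, whatever the lens; pixels are square), "cx", "cy" (the principal point, pixels), "extrinsics" (4x4, takes a point from camera to world coordinates); the wrist camera has in their place "mount" (4x4, takes a point from camera to tool coordinates, whose origin is the TCP and whose axes are the flange's). Camera axes: x right, y down, z forward; pixel columns grow to the right and rows downward; lengths in mm; the calibration is good to about 2 mm. A picture is of the moment at which its call begins: read the wrist's pose just before it. calibration takes no time and is no camera call.
- ctrl.finish_job(): hands the job in; it is judged then, once.
Trained networks look in the newest picture that a camera, given by its name, has taken for a name from the list of things; names that differ only in an ending like _2 or _b are one class to them, and where a whole thing is asked for, a point or a joint stands for the part that bears it (a point fixed in the world has none). Each returns a list of dicts, best first, with "confidence" (0 to 1); they miss things now and then, are a little off and sometimes report something else, mostly with a low value. They report only what shows in the picture. A call takes as long as a camera call.
- ctrl.search_frame(camera, name): "bbox" ([left, top, right, bottom] in pixels, round what is visible of it).
- ctrl.trace(camera, name): "pixels" (480x640 bool, what is visible of it) and "bbox" ([left, top, right, bottom] in pixels, round what is visible of it).
The state is a dict: "clock": time; "qpos": joint angles; "qd": joint speeds; "tau": joint torques, N m; "eef_pos": TCP position; "tool_rot": TCP orientation; "force": force on the tool from outside, world axes, zero at the start; "torque": the same for the moment, N m; "width": finger opening in mm; "gripper_force": force on a finger pad.
Only numpy, scipy, OpenCV 4.12 (cv2) and the standard library are available. Lean on these libraries where they do the work, as an engineer would, in place of code of your own. Each camera call takes 0.05 s, during which the arm holds its last target. There are 200 camera calls.

## Working session

There is one attempt and no reset: what is moved stays moved. The work goes in short steps, Python scripts to look and compute and a tool call to move; the robot and the scene stay as the last step left them, time stands still between calls to the robot, and variables do not carry over. Pictures are saved under pics/ and viewed, at most 10 in all, crops included, and the job is handed in when it is done.

Besides the shell and the picture viewer there is one more tool, called after "Request:" as name(argument=value, ...), one argument or row to a line, values as JSON. play_rows: Moves the arm, as the interface text tells. Its arguments: {"type":"object","properties":{"targets":{"type":"array"}},"required":["targets"]}

```bash
mkdir -p pics
cat > h.py <<'E'
from cell import ctrl
import numpy as np, cv2
from scipy.spatial.transform import Rotation as R
def cam(n):
    c=ctrl.calibration(n); f=240/np.tan(np.radians(c['vfov'])/2)
    if 'extrinsics' in c: T=np.array(c['extrinsics'])
    else:
        s=ctrl.read_state(); W=np.eye(4); W[:3,:3]=R.from_euler('xyz',s['tool_rot']).as_matrix(); W[:3,3]=s['eef_pos']; T=W@np.array(c['mount'])
    return f,c['cx'],c['cy'],T
def cloud(n,depth,C=None):
    f,cx,cy,T=C or cam(n)
    v,u=np.mgrid[:480,:640]
    P=np.stack([(u-cx)/f*depth,(v-cy)/f*depth,depth],-1)
    return P@T[:3,:3].T+T[:3,3]
def save(n,p): cv2.imwrite('pics/'+n,cv2.cvtColor(p,cv2.COLOR_RGB2BGR))
E
python3 - <<'E'
from h import *
s=ctrl.read_state(); print(s)
for n in ('scene','top'):
    p,d=ctrl.get_image(n); save(n+'0.png',p); X=cloud(n,d); np.save(n+'0.npy',X)
    for k in ('key','open_screw','shut_screw'):
        for r in ctrl.trace(n,k)[:3]:
            m=r['pixels']&(d>0); print(n,k,round(r['confidence'],2),r['bbox'],np.median(X[m],0).round(),X[m].max(0).round(),X[m].min(0).round())
E
```

```text
{'clock': 0.0, 'qpos': array([ 1.07419114,  0.6293652 ,  0.03841968,  1.51834066, -0.02698559,
        0.99630653, -0.0200036 ]), 'qd': array([-0.00026704,  0.0004474 ,  0.00049224, -0.00042768,  0.00120645,
        0.00024195,  0.00078341]), 'tau': array([ 2.53699091e-04, -5.63402796e+01,  1.22663498e+00, -1.93439466e+01,
        1.09919099e-02,  1.06327515e-02,  1.15682900e-05]), 'eef_pos': array([ 271.23994648, -590.07731784,  255.38502865]), 'tool_rot': array([-3.13969049e+00,  2.46249303e-05,  4.30828087e-01]), 'force': array([-0.48069909, -0.33586191,  0.32685421]), 'torque': array([-0.01297542, -0.01048972, -0.01093291]), 'gripper_force': 0.0, 'width': 85.61430747655922}
scene key 0.66 [365.5, 246.7, 401.2, 292.0] [442. 184.  31.] [459. 206.  88.] [317. 149.  -1.]
scene open_screw 0.64 [255.7, 214.8, 283.3, 236.2] [529. -13. 149.] [550.  -1. 157.] [489. -41. 133.]
scene shut_screw 0.81 [162.5, 206.8, 187.8, 218.3] [ 563. -189.  149.] [ 572. -165.  156.] [ 534. -221.  134.]
top key 0.75 [234.2, 276.6, 272.0, 309.2] [432. 173.  32.] [457. 203.  93.] [406. 150.  -2.]
top open_screw 0.65 [364.0, 217.5, 382.6, 251.9] [527. -17. 154.] [551.  -4. 158.] [502. -30. 133.]
top shut_screw 0.67 [470.4, 208.0, 503.5, 220.2] [ 560. -192.  154.] [ 571. -166.  160.] [ 551. -220.  132.]
```

Run:
```python
from h import *
a=cv2.imread('pics/scene0.png')[180:330,130:450]; b=cv2.imread('pics/top0.png')[180:330,200:520]
cv2.imwrite('pics/a.png',np.vstack([cv2.resize(a,(640,300)),cv2.resize(b,(640,300))]))
X=np.load('top0.npy'); Z=X[...,2]
c=Z*0
def fit(n,c,zl,zh,r=45):
    m=(np.hypot(X[...,0]-c[0],X[...,1]-c[1])<r)&(Z>zl)&(Z<zh); q=X[m][:,:2].astype(np.float32)
    (cx,cy),wh,an=cv2.minAreaRect(q); u,s,v=np.linalg.svd(q-q.mean(0),full_matrices=False)
    print(n,len(q),(cx,cy),wh,an,'mean',q.mean(0),'axis deg',np.degrees(np.arctan2(v[0,1],v[0,0])),X[m][:,2].mean())
fit('open',(527,-17),147,165); fit('shut',(560,-192),147,165)
fit('grip',(432,173),70,100); fit('foot',(432,173),22,40); 
m=(X[...,0]>300)&(X[...,0]<800)&(abs(X[...,1])<450)&(Z>125)&(Z<145); q=X[m][:,:2].astype(np.float32); print(cv2.minAreaRect(q))
```

```text
open 224 (524.9800415039062, -16.67964744567871) (10.297830581665039, 51.95402145385742) 67.8559341430664 mean [524.6494   -16.441338] axis deg 158.2126 154.42976453892007
shut 225 (560.977294921875, -192.0922088623047) (10.364747047424316, 51.620811462402344) 12.416728973388672 mean [ 560.53754 -191.6661 ] axis deg -77.678955 154.2672097601108
grip 188 (431.2518005371094, 177.08970642089844) (14.171771049499512, 32.19742965698242) 73.7726821899414 mean [431.38397 176.49565] axis deg 162.8115 85.51979671062045
foot 441 (431.4593200683594, 177.24560546875) (44.48583221435547, 43.73775863647461) 72.43677520751953 mean [432.12903 174.5744 ] axis deg -124.02585 30.8720024911301
((589.3680419921875, 39.452880859375), (619.8848876953125, 276.2981872558594), 72.00123596191406)
```

View pics/a.png

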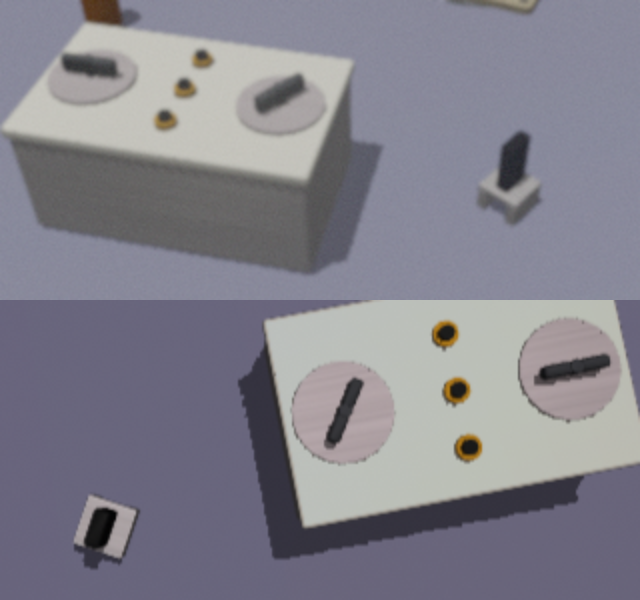

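Both views show the slotted key at about (431,177) with its grip axis at 162.5°, which matches its foot. The open wing is at (525,-17), axis 158°, and the line to the shut screw runs at -78.4°. I'll check the transit corridor and compute the moves.

```bash
cat >> h.py <<'E'
def mv(goal,yaw,st=None):
    """tool-frame cm shift and spin deg to reach world goal"""
    s=st or ctrl.read_state(); M=R.from_euler('xyz',s['tool_rot']).as_matrix()
    d=M.T@(np.array(goal)-s['eef_pos'])/10
    y=np.degrees(s['tool_rot'][2]); sp=-((yaw-y+180)%360-180)
    return d.round(2),round(sp,1)
E
python3 - <<'E'
from h import *
for n in('top','scene'):
    X=np.load(n+'0.npy').reshape(-1,3)
    m=(X[:,0]>200)&(X[:,0]<650)&(X[:,1]>-550)&(X[:,1]<350)&(X[:,2]>170); q=X[m]
    print(n,len(q),q.min(0) if len(q) else 0,q.max(0) if len(q) else 0)
    m=(X[:,0]>200)&(X[:,0]<480)&(X[:,1]>-450)&(X[:,1]<350)&(X[:,2]>60); q=X[m]; print(np.unique((q//40*40).astype(int),axis=0,return_counts=True))
print(mv((470,-200,300),100)); print(mv((431.3,177,160),162.5))
E
```

```text
top 1206 [460.74713341  65.0920567  997.97998076] [460.74713341  65.0920567  997.97998076]
(array([[ 320, -400,   40],
       [ 320, -400,   80],
       [ 320, -360,   40],
       [ 320, -360,   80],
       [ 360, -400,   40],
       [ 360, -400,   80],
       [ 400,  -40,  120],
       [ 400,    0,  120],
       [ 400,  160,   40],
       [ 400,  160,   80],
       [ 440, -240,  120],
       [ 440, -200,  120],
       [ 440, -160,  120],
       [ 440, -120,  120],
       [ 440,  -80,  120],
       [ 440,  -40,  120],
       [ 440,    0,   40],
       [ 440,    0,  120],
       [ 440,   40,  960],
       [ 440,  160,   40],
       [ 440,  160,   80]]), array([  25,  386,  129,  145,   26,   12,   14,   30,   18,  141,    5,
        102,  232,  386,  514,  635,    3,  321, 1206,   10,   32]))
scene 1506 [ 200.07479913 -549.97710603  170.04618099] [ 282.61803744 -496.03775421  396.41827654]
(array([[ 320, -400,   40],
       [ 320, -400,   80],
       [ 320, -360,   40],
       [ 320, -360,   80],
       [ 360, -400,   40],
       [ 360, -400,   80],
       [ 360, -360,   40],
       [ 360, -360,   80],
       [ 400,  -40,  120],
       [ 400,    0,   40],
       [ 400,    0,  120],
       [ 400,  160,   40],
       [ 400,  160,   80],
       [ 440, -240,  120],
       [ 440, -200,  120],
       [ 440, -160,  120],
       [ 440, -120,  120],
       [ 440,  -80,  120],
       [ 440,  -40,  120],
       [ 440,    0,   40],
       [ 440,    0,   80],
       [ 440,    0,  120],
       [ 440,  160,   40],
       [ 440,  160,   80]]), array([ 34, 103,  85,  69,  19,   6,   2,   1,   2,   2,  10,  42,  70,
         1,  28,  78, 130, 198, 241,  41,  67, 165,  65,  34]))
(array([ 34.35, -27.19,  -4.37]), np.float64(-75.3))
(array([ 46.58, -63.06,   9.64]), np.float64(-137.8))
```

Request:
play_rows(
  targets=[
    [0,8,-6,-4.5,-18],
    [0,34,-27,-4.5,-75],
    [0,34,-27,-4.5,-75],
    [0,34,-27,-4.5,-75],
    [0,34,-27,-4.5,-75],
    [0,34,-27,-4.5,-75],
    [0,34,-27,-4.5,-75],
    [0,40,-45,-4.5,-110],
    [0,46.6,-63,-4.5,-138],
    [0,46.6,-63,-4.5,-138],
  ],
)

```text
clock: 1.4
eef_pos: [431.3, -131.2, 298.2]
tool_rot: [3.141, 0.001, 1.937]
force: [2.5, 0.3, -0.2]
width: 85.5
gripper_force: 0.0
```

Request:
play_rows(
  targets=[
    [0,0,0,0,0],
    [0,0,0,0,0],
  ],
)

```text
clock: 1.6
eef_pos: [431.6, -132.4, 298.3]
tool_rot: [3.141, 0.001, 1.933]
force: [0.1, -0.7, 0.9]
width: 85.6
gripper_force: 0.0
```

Run:
```python
from h import *
print(mv((431.3,177,180),162.5),ctrl.read_state()['qpos'])
```

```text
(array([28.96, 10.92, 11.81]), np.float64(-51.8)) [ 0.57508446  0.31428159 -0.44244706  1.98027872  0.17292998  0.88211829
  0.4031964 ]
```

Request:
play_rows(
  targets=[
    [0,28.96,10.92,4,-52],
    [0,28.96,10.92,4,-52],
    [0,28.96,10.92,4,-52],
    [0,28.96,10.92,6,-52],
    [0,28.96,10.92,9,-52],
    [0,28.96,10.92,11.8,-52],
    [0,28.96,10.92,11.8,-52],
    [0,28.96,10.92,11.8,-52],
    [0,28.96,10.92,11.8,-52],
    [0,28.96,10.92,11.8,-52],
  ],
)

```text
clock: 2.6
eef_pos: [432.6, 174.5, 180.1]
tool_rot: [-3.141, 0.001, 2.835]
force: [-0.2, 0.5, 0.2]
width: 85.7
gripper_force: 0.0
```

Run:
```python
from h import *
s=ctrl.read_state();C=cam('wrist')
p,d=ctrl.get_image('wrist'); save('w1.png',p); X=cloud('wrist',d,C)
print(s['eef_pos'],s['tool_rot'],s['qpos'])
for r in ctrl.trace('wrist','key')[:3]: print(r['confidence'],r['bbox'])
m=(np.hypot(X[...,0]-431,X[...,1]-177)<50)
for a,b in((75,95),(22,38)):
    q=X[m&(X[...,2]>a)&(X[...,2]<b)]; print(len(q),q[:,2].mean() if len(q) else 0,cv2.minAreaRect(q[:,:2].astype(np.float32)) if len(q) else 0)
print(mv((431.3,177,68),162.5))
```

```text
[432.5931671  174.51959129 180.1301892 ] [-3.14070668e+00  1.07293418e-03  2.83457459e+00] [-0.02607677  0.54996775 -0.60170286  2.08226961  0.50919235  0.65559632
  0.29145682]
0.9 [293.7, 191.5, 351.9, 269.6]
1085 85.02871003552902 ((429.8468017578125, 177.64369201660156), (13.632081985473633, 31.586158752441406), 72.71040344238281)
2131 29.74682053915889 ((429.8564758300781, 177.9411163330078), (44.261390686035156, 43.37803649902344), 72.01763916015625)
(array([ 0.22,  0.19, 11.26]), np.float64(-0.1))
```

View pics/w1.png

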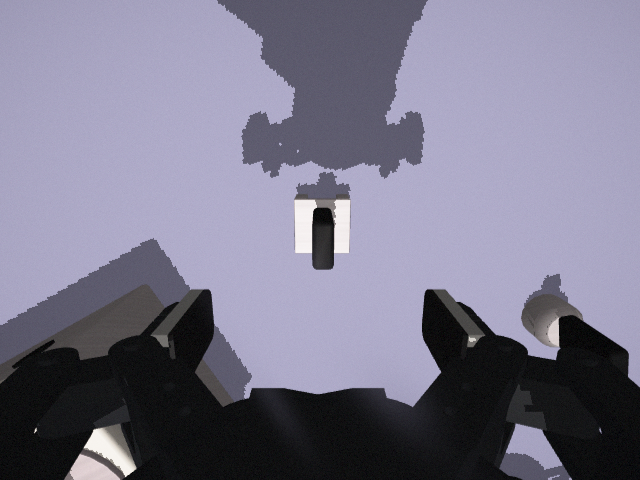

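Wrist view: the slotted key is at (322,230) between the fingers. The round-footed key is at (560,330), close to the right finger, so I'll check clearance.

Run:
```python
from h import *
s=ctrl.read_state();C=cam('wrist')
p,d=ctrl.get_image('wrist'); X=cloud('wrist',d,C)
M=R.from_euler('xyz',s['tool_rot']).as_matrix()
L=(X-s['eef_pos'])@M
sub=L[280:420,505:640].reshape(-1,3); w=X[280:420,505:640].reshape(-1,3)
k=(w[:,2]>8)&(w[:,2]<110); print(sub[k].min(0),sub[k].max(0),w[k].min(0),w[k].max(0))
T=np.load('top0.npy'); m=(T[...,2]>8)&(T[...,2]<110)&(np.hypot(T[...,0]-430,T[...,1]-177)<200)&(T[...,0]<560)&(T[...,1]>60)
q=T[m]; l=(q-s['eef_pos'])@M; far=np.hypot(q[:,0]-430,q[:,1]-177)>36; print(far.sum(), l[far].min(0) if far.any() else 0,l[far].max(0) if far.any() else 0)
```

```text
[-108.70797964  188.46370569   92.77631912] [-67.02478795 228.7603564  172.69384114] [558.69587089 327.09080872   8.01235048] [599.48436524 368.88601268  87.90705794]
0 0 0
```

Request:
play_rows(
  targets=[
    [0,0.3,0.2,3,0],
    [0,0.3,0.2,6,0],
    [0,0.3,0.2,9,0],
    [0,0.3,0.2,11.2,0],
    [0,0.3,0.2,11.2,0],
    [0,0.3,0.2,11.2,0],
    [1,0.3,0.2,11.2,0],
    [1,0.3,0.2,11.2,0],
    [1,0.3,0.2,11.2,0],
    [1,0.3,0.2,11.2,0],
  ],
)

```text
clock: 3.75
eef_pos: [429.6, 179.2, 68.4]
tool_rot: [3.141, 0.001, 2.838]
force: [0.5, 0.2, -0.2]
width: 28.2
gripper_force: 0.0
```

Request:
play_rows(
  targets=[
    [1,0,0,0,0],
    [1,0,0,0,0],
    [1,0,0,0,0],
    [1,0,0,-2,0],
    [1,0,0,-6,0],
    [1,0,0,-10,0],
    [1,0,0,-15,0],
    [1,0,0,-19,0],
    [1,0,0,-19,0],
    [1,0,0,-19,0],
  ],
)

```text
clock: 4.75
eef_pos: [429.4, 178.7, 258.1]
tool_rot: [3.142, 0.001, 2.838]
force: [0.3, 0.1, -1.8]
width: 13.2
gripper_force: 58.9
```

Run:
```python
from h import *
s=ctrl.read_state();C=cam('wrist')
p,d=ctrl.get_image('wrist'); save('w2.png',p); X=cloud('wrist',d,C)
M=R.from_euler('xyz',s['tool_rot']).as_matrix(); L=(X-s['eef_pos'])@M
print(s['eef_pos'],s['tool_rot'],s['width'],s['gripper_force'])
# foot top in tool frame: expected z ~ 36
m=(abs(L[...,0])<50)&(abs(L[...,1])<40)&(L[...,2]>28)&(L[...,2]<80)
q=L[m]; print(len(q),np.percentile(q,[1,50,99],axis=0).round(1)); 
t=q[q[:,2]<np.percentile(q[:,2],30)+3]; print(cv2.minAreaRect(t[:,:2].astype(np.float32)))
print(mv((525,-17,s['eef_pos'][2]),160))
```

```text
[429.36201929 178.72020522 258.14440961] [3.14155809e+00 1.21120195e-03 2.83765991e+00] 13.198663540798565 58.90212893486023
3575 [[  0.3 -22.6  29.4]
 [ 15.3  -1.1  38.6]
 [ 21.1  20.6  64.5]]
((9.92315673828125, -1.0424556732177734), (44.12562561035156, 22.675884246826172), 89.93498992919922)
(array([-15.03, -15.76,  -0.09]), np.float64(2.6))
```

View pics/w2.png

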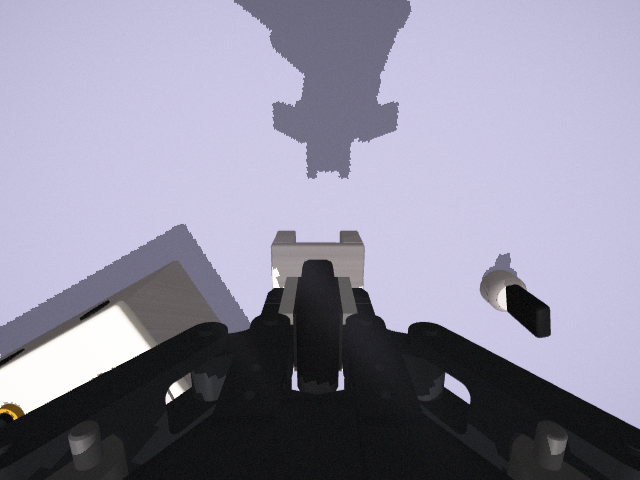

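The key is held straight and its slot is visible. Moving above the open screw.

Request:
play_rows(
  targets=[
    [1,-4,-4,-1,1],
    [1,-8,-8,-1,2],
    [1,-12,-12,-1,4],
    [1,-15,-15.8,-1,4.6],
    [1,-15,-15.8,-1,4.6],
    [1,-15,-15.8,-1,4.6],
    [1,-15,-15.8,-1,4.6],
    [1,-15,-15.8,-1,4.6],
  ],
)

```text
clock: 5.6
eef_pos: [524.2, -14.6, 266.9]
tool_rot: [3.142, -0.002, 2.761]
force: [-0.7, 0.0, -1.3]
width: 13.0
gripper_force: 58.9
```

Run:
```python
from h import *
s=ctrl.read_state();C=cam('wrist')
p,d=ctrl.get_image('wrist'); save('w3.png',p); X=cloud('wrist',d,C)
print(s['eef_pos'],s['tool_rot'],s['qpos'])
# seat circle / wing tip visible
m=(np.hypot(X[...,0]-525,X[...,1]+17)<40)&(X[...,2]>147)&(X[...,2]<162); q=X[m]
if len(q): print(len(q),q.min(0),q.max(0),cv2.minAreaRect(q[:,:2].astype(np.float32)))
p,d=ctrl.get_image('scene'); save('s3.png',p[150:270,190:350].repeat(4,0).repeat(4,1))
X=cloud('scene',d)
print(mv((525,-17,202),158))
```

```text
[524.20403847 -14.6354278  266.94425318] [ 3.14154106e+00 -2.49766765e-03  2.76098260e+00] [ 0.43187976  0.50750378 -0.67580095  1.83846632  0.38631122  0.93296338
  0.77258761]
524 [498.96455161 -20.64086925 147.40718017] [525.04259072  -3.31480641 155.640426  ] ((511.42437744140625, -11.211989402770996), (10.451528549194336, 25.151832580566406), 67.76048278808594)
(array([-0.13, -0.2 ,  6.55]), np.float64(0.2))
```

View pics/w3.png

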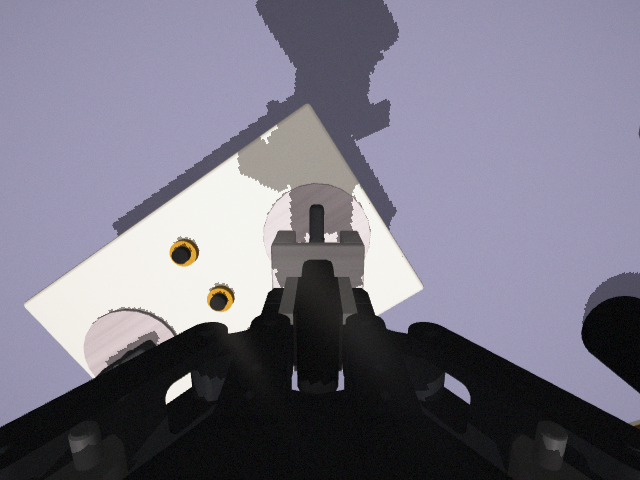

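View pics/s3.png

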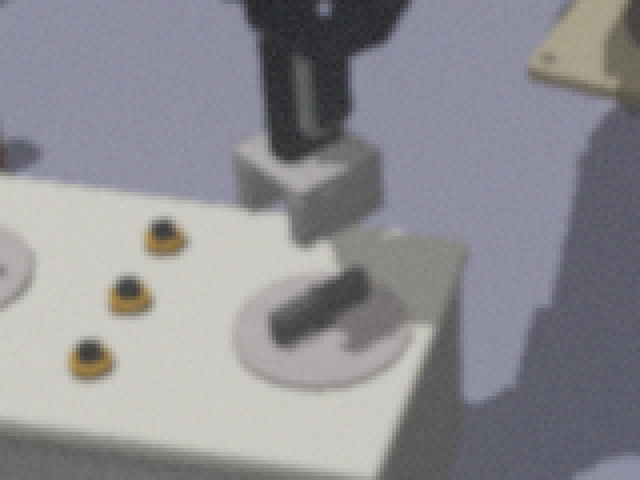

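The wing lines up with the slot (wing u≈317, foot u≈318), so I'm lowering.

Request:
play_rows(
  targets=[
    [1,-0.05,-0.13,1.5,0],
    [1,-0.05,-0.13,3,0],
    [1,-0.05,-0.13,4,0],
    [1,-0.05,-0.13,5,0],
    [1,-0.05,-0.13,5.7,0],
    [1,-0.05,-0.13,6.2,0],
    [1,-0.05,-0.13,6.4,0],
    [1,-0.05,-0.13,6.4,0],
  ],
)

```text
clock: 6.5
eef_pos: [525.3, -17.8, 203.8]
tool_rot: [3.142, 0.0, 2.758]
force: [-0.1, 0.7, -1.2]
width: 13.2
gripper_force: 58.9
```

Run:
```python
from h import *
s=ctrl.read_state(); print(s['eef_pos'],s['tool_rot'],s['force'],s['torque'],s['qpos'])
```

```text
[525.3010475  -17.79884112 203.82064838] [3.14158558e+00 2.84610366e-05 2.75806700e+00] [-0.09877685  0.67617634 -1.16408872] [ 0.00738286 -0.02504803  0.00952758] [ 0.39241724  0.58677638 -0.61939428  1.90800686  0.46755571  0.79404876
  0.70374309]
```

Request:
play_rows(
  targets=[
    [1,0.1,0.05,0.12,0],
    [1,0.1,0.05,0.12,4],
    [1,0.1,0.05,0.12,8],
    [1,0.1,0.05,0.12,12],
    [1,0.1,0.05,0.12,16],
    [1,0.1,0.05,0.12,20],
    [1,0.1,0.05,0.12,24],
    [1,0.1,0.05,0.12,28],
    [1,0.1,0.05,0.12,32],
    [1,0.1,0.05,0.12,32],
  ],
)

```text
clock: 7.5
eef_pos: [525.1, -15.6, 203.1]
tool_rot: [3.139, 0.0, 2.201]
force: [1.2, 2.6, -1.9]
width: 13.5
gripper_force: 58.8
```

Run:
```python
from h import *
s=ctrl.read_state(); print(s['eef_pos'],s['tool_rot'],np.degrees(s['tool_rot'][2]),s['force'],s['torque'],s['qpos'],s['width'])
```

```text
[525.14022402 -15.58184154 203.14176988] [3.13918897e+00 9.25504776e-06 2.20055393e+00] 126.08245253611595 [ 1.19644622  2.60506402 -1.85015334] [ 0.61940258 -0.23991831  0.065085  ] [ 0.28899979  0.55616646 -0.46188663  1.91362322  0.35088657  0.74926978
  0.25742681] 13.507544617007614
```

Request:
play_rows(
  targets=[
    [1,-0.03,-0.06,0,5],
    [1,-0.03,-0.06,0,10],
    [1,-0.03,-0.06,0,15],
    [1,-0.03,-0.06,0,20],
    [1,-0.03,-0.06,0,25],
    [1,-0.03,-0.06,0,30],
    [1,-0.03,-0.06,0,34],
    [1,-0.03,-0.06,0,37],
    [1,-0.03,-0.06,0,40],
    [1,-0.03,-0.06,0,40],
  ],
)

```text
clock: 8.5
eef_pos: [525.4, -16.8, 203.2]
tool_rot: [3.139, -0.001, 1.504]
force: [1.7, 0.8, -1.5]
width: 13.5
gripper_force: 59.0
```

Run:
```python
from h import *
s=ctrl.read_state(); print(s['eef_pos'],np.degrees(s['tool_rot'][2]),s['force'],s['torque'],s['qpos'],s['width'])
C=cam('wrist');p,d=ctrl.get_image('wrist'); save('w4.png',p); X=cloud('wrist',d,C)
M=R.from_euler('xyz',s['tool_rot']).as_matrix(); L=(X-s['eef_pos'])@M
m=(np.hypot(X[...,0]-525,X[...,1]+17)<34)&(X[...,2]>137)&(X[...,2]<158)&(abs(L[...,1])<20)
print(m.sum())
m=(abs(L[...,0])<30)&(abs(L[...,1])<40)&(L[...,2]>34)&(L[...,2]<44); print(cv2.minAreaRect(X[m][:,:2].astype(np.float32)))
```

```text
[525.3823464  -16.83408988 203.22131878] 86.15282264254661 [ 1.69065202  0.76424661 -1.51496307] [ 0.39505942 -0.59018163  0.08380291] [ 0.15823589  0.53171058 -0.26254917  1.91737229  0.20145732  0.71480482
 -0.28919406] 13.464961731447694
790
((524.77490234375, -8.435175895690918), (22.880680084228516, 44.18076705932617), 86.23373413085938)
```

View pics/w4.png

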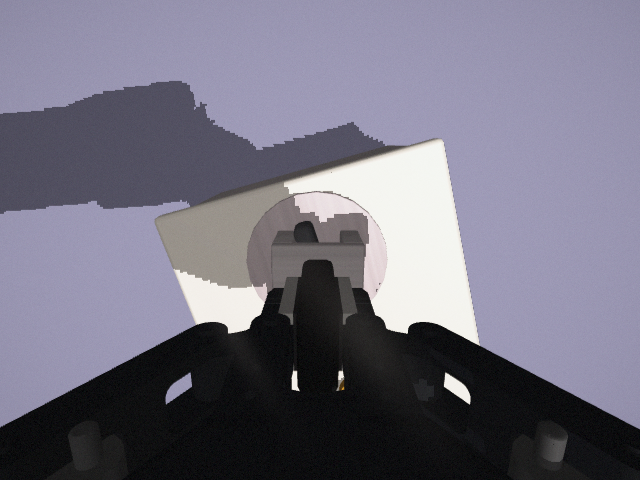

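The wing rests against the left jaw at (305,232) and is being driven. I'll creep to the stop while watching the moment.

Request:
play_rows(
  targets=[
    [1,0,0,0,1.5],
    [1,0,0,0,3],
    [1,0,0,0,4],
    [1,0,0,0,4],
  ],
)

```text
clock: 8.95
eef_pos: [525.4, -17.2, 203.2]
tool_rot: [3.139, -0.001, 1.432]
force: [4.6, 2.0, 0.3]
width: 13.1
gripper_force: 59.2
```

```bash
cat > r.py <<'E'
from h import *
s=ctrl.read_state(); print(s['eef_pos'],np.degrees(s['tool_rot'][2]),s['force'],s['torque'],s['qpos'][6],s['width'])
E
python3 r.py
```

```text
[525.44676866 -17.24671387 203.15668372] 82.05648133215017 [4.60097169 1.97993462 0.31987205] [ 0.60595682 -1.17801875  0.37041834] -0.34488774003808703 13.089528291627975
```

Request:
play_rows(
  targets=[
    [1,0,0,0,1],
    [1,0,0,0,2],
    [1,0,0,0,2],
  ],
)

```text
clock: 9.25
eef_pos: [525.4, -17.2, 203.2]
tool_rot: [3.139, -0.0, 1.4]
force: [4.7, 1.9, 0.8]
width: 13.2
gripper_force: 60.4
```

```bash
python3 r.py
```

```text
[525.43617848 -17.18525332 203.16098549] 80.19613365750888 [4.72971704 1.86902171 0.83244117] [ 0.47058028 -1.15475784  0.97339286] -0.37097835341246854 13.161770322887302
```

The moment rose from 0.08 to 0.97 N·m, so the screw is at its hard stop. Next I relieve the twist, seat the key, open and lift.

Request:
play_rows(
  targets=[
    [1,0,0,0.05,-1],
    [1,0,0,0.1,-2],
    [1,0,0,0.15,-2],
    [1,0,0,0.15,-2],
  ],
)

```text
clock: 9.65
eef_pos: [525.5, -17.5, 202.3]
tool_rot: [3.138, -0.001, 1.432]
force: [3.5, 1.9, 6.4]
width: 13.5
gripper_force: 60.1
```

```bash
python3 r.py
```

```text
[525.49189917 -17.46524818 202.33211541] 82.03629185815305 [3.54063235 1.93669912 6.35092513] [ 0.49766977 -0.89710368  0.29537422] -0.3455133196268575 13.487591181114556
```

Seated (contact force 6 N). Opening slowly, then lifting.

Request:
play_rows(
  targets=[
    [0.7,0,0,0,0],
    [0.5,0,0,0,0],
    [0.3,0,0,0,0],
    [0,0,0,0,0],
    [0,0,0,0,0],
    [0,0,0,0,0],
    [0,0,0,-2,0],
    [0,0,0,-5,0],
    [0,0,0,-9,0],
    [0,0,0,-12,0],
  ],
)

```text
clock: 10.65
eef_pos: [524.4, -17.4, 323.2]
tool_rot: [3.14, -0.0, 1.432]
force: [0.2, 0.6, -1.5]
width: 85.6
gripper_force: 0.0
```

Request:
play_rows(
  targets=[
    [0,-5,0,-2,0],
    [0,-10,0,-2,0],
    [0,-10,0,-2,0],
    [0,-10,0,-2,0],
  ],
)

```text
clock: 11.05
eef_pos: [509.7, -118.5, 341.1]
tool_rot: [-3.141, 0.0, 1.427]
force: [0.0, 0.7, -0.4]
width: 85.3
gripper_force: 0.0
```

Run:
```python
from h import *
s=ctrl.read_state(); print(s['eef_pos'],s['clock'],s['force'],s['width'])
C=cam('wrist');p,d=ctrl.get_image('wrist'); save('w5.png',p); X=cloud('wrist',d,C); Z=X[...,2]
def rect(n,c,a,b,r):
    m=(np.hypot(X[...,0]-c[0],X[...,1]-c[1])<r)&(Z>a)&(Z<b); q=X[m]
    if len(q)>20: print(n,len(q),q[:,2].mean(),cv2.minAreaRect(q[:,:2].astype(np.float32)))
rect('grip',(525,-17),210,230,40); rect('foot',(525,-17),160,169,34); rect('wing ends',(525,-17),148,157,33); rect('shut',(561,-192),147,162,40)
p,d=ctrl.get_image('top'); X=cloud('top',d); Z=X[...,2]
rect('Tgrip',(525,-17),210,230,40); rect('Twing',(525,-17),148,157,33); rect('Tshut',(561,-192),147,162,40)
save('t5.png',p[180:300,330:510].repeat(4,0).repeat(4,1))
```

```text
[ 509.69860182 -118.47071386  341.09242959] 11.05 [ 0.02691401  0.68111136 -0.37284847] 85.32124047334943
grip 1140 219.37785914837087 ((524.27392578125, -20.256784439086914), (31.789308547973633, 13.875365257263184), 83.93305206298828)
foot 2244 163.8198516238688 ((524.2908935546875, -20.253761291503906), (43.85768508911133, 43.946895599365234), 82.95584106445312)
wing ends 32 153.4697804905354 ((528.7021484375, -17.723817825317383), (49.728965759277344, 33.09000778198242), 83.33158111572266)
shut 547 153.11096293963627 ((559.788818359375, -192.1791534423828), (10.57141399383545, 51.184349060058594), 11.86029052734375)
Tgrip 233 220.1065317674115 ((525.0592651367188, -20.054611206054688), (31.4805965423584, 14.12580680847168), 83.25325775146484)
Twing 44 153.82732933379464 ((515.9019165039062, -8.697383880615234), (59.04015350341797, 26.569583892822266), 38.12132263183594)
```

View pics/w5.png

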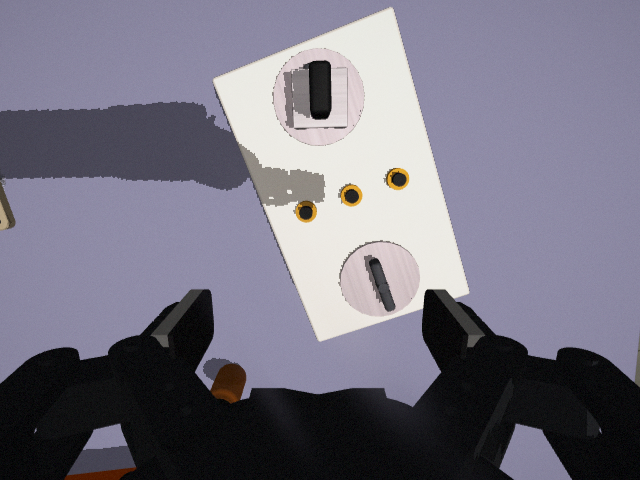

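View pics/t5.png

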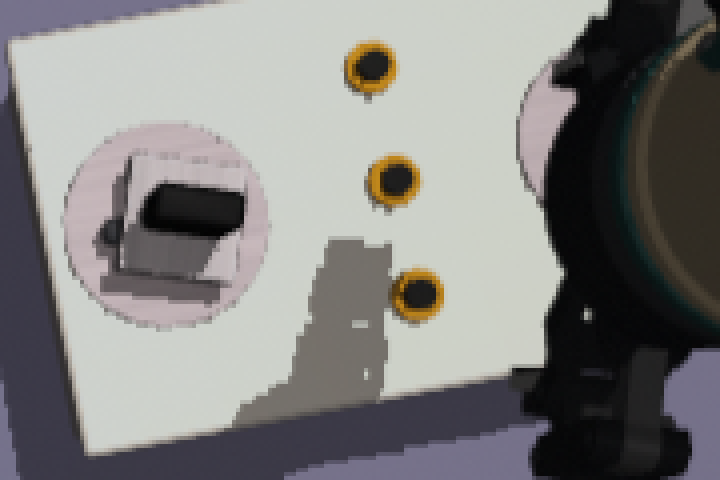

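The key stands upright and the other wing is unchanged. The protruding wing tip is visible at about (110,232) in the enlarged top crop, so I'll measure its direction against the lid.

Request:
play_rows(
  targets=[
    [0,-8,-10,0,0],
    [0,-14,-20,0,0],
    [0,-14,-20,0,0],
    [0,-14,-20,0,0],
    [0,-14,-20,0,0],
    [0,-14,-20,0,0],
  ],
)

```text
clock: 11.75
eef_pos: [288.3, -228.1, 340.9]
tool_rot: [-3.138, 0.001, 1.426]
force: [1.7, 0.5, -0.7]
width: 85.4
gripper_force: 0.0
```

Run:
```python
from h import *
for n in('top','scene'):
    p,d=ctrl.get_image(n); X=cloud(n,d); Z=X[...,2]; dark=p.max(-1)<90
    m=(abs(X[...,0]-522)<22)&(X[...,1]>-2)&(X[...,1]<16)&(Z>146)&(Z<160)
    q=X[m&dark]; print(n,len(q),q.mean(0) if len(q) else 0,q.min(0) if len(q) else 0,q.max(0) if len(q) else 0)
    m=(np.hypot(X[...,0]-525,X[...,1]+17)<45)&(Z>210)&(Z<230); print(X[m].mean(0))
    if n=='top':
        m=(np.hypot(X[...,0]-561,X[...,1]+192)<45)&(Z>147)&(Z<162); print('shut',m.sum(),cv2.minAreaRect(X[m][:,:2].astype(np.float32)) if m.any() else 0)
        m=(X[...,0]>380)&(X[...,0]<720)&(X[...,1]>-260)&(X[...,1]<90)&(Z>128)&(Z<139); print('lid',cv2.minAreaRect(X[m][:,:2].astype(np.float32)))
        save('t6.png',cv2.resize(p[200:260,340:420],(800,600),interpolation=cv2.INTER_CUBIC))
```

```text
top 38 [519.33994807   4.60767395 153.18791767] [505.40540233  -1.92790703 146.97776424] [540.37567334   9.02332044 159.20317265]
[524.8135243  -19.7769684  220.28587313]
shut 225 ((561.0528564453125, -192.4043731689453), (10.448809623718262, 50.93119812011719), 12.231682777404785)
lid ((542.9570922851562, -104.92994689941406), (165.81280517578125, 276.1112060546875), 11.56223201751709)
scene 49 [523.75820309   4.83076745 151.66322115] [514.36743452  -1.19167249 146.21870428] [536.9799558   10.96793401 159.71824251]
[528.3937052  -16.60301887 217.21190925]
```

View pics/t6.png

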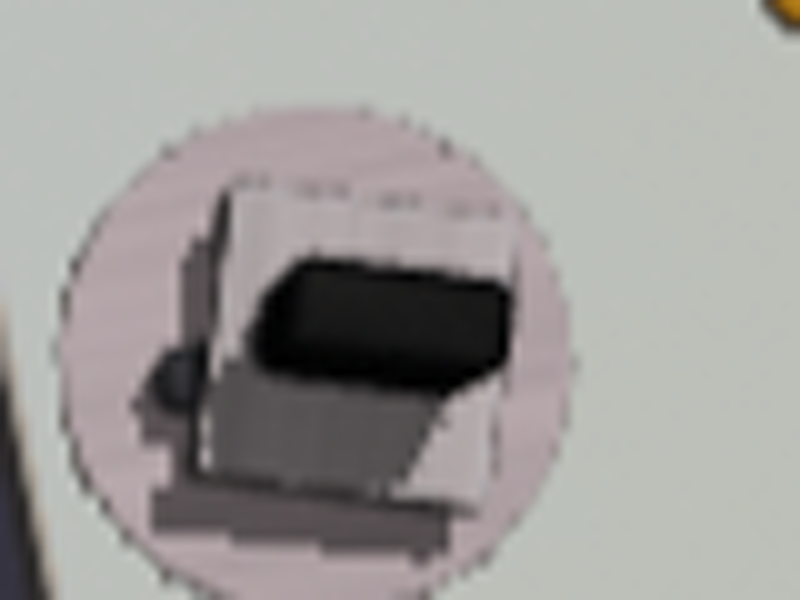

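Run:
```python
from h import *
p,d=ctrl.get_image('top'); X=cloud('top',d); Z=X[...,2]
f,cx,cy,T=cam('top')
sub=p[233:245,353:364].max(-1); print(sub); print(Z[233:245,353:364].round().astype(int))
def ray(u,v,z):
    r=T[:3,:3]@np.array([(u-cx)/f,(v-cy)/f,1]); return (T[:3,3]+r*(z-T[2,3])/r[2])[:2]
c=np.array([525,-16.6])
for z in(154,):
  for u,v in((356,238),(358,238),(358,237),(358,239)):
    q=ray(u,v,z); print(u,v,q,np.degrees(np.arctan2(*(q-c)[::-1])))
```

```text
[[179 179 178 179 177 100  80  73 116 168 169]
 [177 177 176 151 138  79  55  41 145 169 168]
 [178 178 164  87  49  48  32  27 157 144 139]
 [177 178 114  49  53  56  32  28 161  96  82]
 [176 149  52  38  53  56  32  34 138  92  82]
 [176  99  45  35  47  53  30  45  84  84  82]
 [148  94  52  30  41  47  28  59  85  83  83]
 [100  86  69  37  30  33  30  81  85  83  83]
 [138  93  88  70  57  49  39 116  89  83  83]
 [177 101  89  89  88  76  46 147  95  84  83]
 [178 102  88  88  87  76  44 130  91  83  84]
 [175 137 131 130  92  72  44 124  91  84  83]]
[[139 134 134 133 136 135 131 135 166 164 165]
 [136 136 133 134 135 134 138 137 164 161 166]
 [136 137 136 135 153 151 155 156 165 166 166]
 [135 134 142 153 155 155 155 154 166 165 167]
 [133 137 153 156 156 157 156 159 167 168 165]
 [133 135 148 155 153 157 154 164 165 165 164]
 [133 135 143 155 154 152 153 165 164 164 164]
 [133 136 133 153 152 998 155 164 162 164 165]
 [135 137 135 146 153 154 150 166 166 165 167]
 [138 133 133 133 136 137 152 165 165 166 165]
 [134 135 138 135 134 135 153 163 163 167 166]
 [137 135 134 135 133 136 159 167 166 165 164]]
356 238 [520.07334012   7.77634849] 101.4260303293025
358 238 [520.11445646   4.75210049] 102.88791338994282
358 237 [521.62915249   4.7652866 ] 98.96577444248747
358 239 [518.60012522   4.73891756] 106.69480892216554
```

The wing tip direction measures 101.4–102.9°, and the lid's long side is at 101.6°. With the hard-stop moment as well, the wing is home.

```bash
python3 -c "
from cell import ctrl
print(ctrl.finish_job())"
```

```text
the job is handed in; nothing more can be done
None
```

The job is handed in: the open screw was turned clockwise to its hard stop (wing within about 1.5° of the lid's long side), the slotted key is standing upright on it, and the other screw was left as it was.

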